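# Clamp a diecast project box in the snail-cam bench vice

### The job

Clamp the diecast aluminium project box in the cam vice so that its lid can be worked on. Set it down (do not drop it) lid up and flat on the two rests, lengthwise and about centred between the fixed fence and the open sprung jaw; then turn the black T-knob clockwise (seen from above) until the jaw's roller drops into the locking notch of the cam, and let go. Do not shove the power brick, the multimeter or the tape roll out of their places.

Things in the scene. Friction and masses are not known exactly. Their poses are not given: they have to be found in the camera images.
- diecast_box: Diecast bare aluminium project box, 112 long (x) x 60 wide (y) x 31 mm high, flat lid with four dark corner screws on top; 0.15 to 0.31 kg. Origin: centre of its underside, z up through the lid. Starts lid up on the bench, left or right of the vice. Only the 60 mm width fits between fingers: grip its long sides, which stay free in the vice.
- vice: Cam vice bolted to the bench: grey base plate 130 (x) x 300 (y) x 12 mm high. Origin: centre of the plate's underside; y along the plate from the cam end to the fence end. Two steel rests (10 wide, along y, at x = -18 and +18 mm, from y = +5 to +121) carry the work, tops 22 mm above the bench. The gibs that guide the jaw are 30 mm high and end at y = -6 mm.
- fence_face (a point): Middle of the top edge of the fixed aluminium fence's face: vice x = 0, y = +121 mm, 50 mm above the bench; the fence is 90 wide. The opening from here to the pad is 124 mm long with the jaw open, for the 112 mm box.
- nest (a point): Where the centre of the box's underside lies once pushed home against the fence: vice x = 0, y = +65, 22 mm above the bench; axes as the vice's. Set the box down with its length along the vice's y and its centre about 6 mm short of this point (vice y about +59, middle of the opening); the closing jaw pushes it home and squares it.
- cam_axis (a point): Centre of the snail-shaped steel cam plate under the knob: vice x = 0, y = -85, 42 mm above the bench (its top; it is 12 mm thick). Its rim grows from 28 to 48 mm radius, then has a V-shaped locking notch 7 mm deep and a 56 mm horn.
- knob_grip (a point): Middle of the T-knob's bar, on the cam axis, 75.5 mm above the bench. Bar: black plastic, 90 long (along this point's x axis, which turns with the knob) x 16 thick x 27 mm high (62 to 89 mm above the bench), same end for end, on a hub of 25 mm diameter. Fingers can straddle its middle from above.
- cam_knob (a joint): Knob and cam angle, rad, grows clockwise from above. Starts at 0 to 0.45, jaw open. From 0.5 to 1.9 the cam pushes the jaw (up to 0.25 N m); 1.9 to 2.0 is its high land; past 2.05 the roller falls into the notch and draws the knob to 2.15 (bar across the vice, along its x). A shoulder stops it by 2.32. Stays where left, except near the notch, so it may be turned in two or more grips.
- jaw (a joint): Travel of the jaw towards the fence, m: 0 open, 0.020 on the cam's high land, about 0.016 once the roller has dropped into the notch. Springs hold the roller against the cam.
- roller (a point): Centre of the jaw's steel roller (16 mm diameter, upright axis), 36 mm above the bench at vice x = 0, on the fence side of the cam; moves with the jaw along the vice's y.
- pad: Pressure pad: steel plate with black rubber face, 58 wide, top 50 mm above the bench, on two sprung plungers in front of the jaw (3 to 8 N). Origin coincides with the vice's when open; moves along the vice's y. Its rubber face is 3 mm on the -y side of its origin.
- power_brick: Bystander: black laptop power brick, 108 x 47 x 30 mm, lying on the bench on the other side of the vice from the box. Origin: centre of its underside.
- multimeter: Bystander: yellow and black multimeter, 156 x 81 x 40 mm, lying on its back. Origin: centre of its underside.
- tape_roll: Bystander: roll of clear tape, 100 mm diameter, 25 mm high, lying flat. Origin: centre of its underside.
Things that resemble listed ones, but are neither listed nor needed, are in the scene too. What is meant by the diecast_box is not blue, and is the smaller of those in its own colour.

How it is judged:
By the outcome, as a careful person would: the job done as asked, in the order asked, and still so for the second after the job is handed in, with the robot touching nothing.
It also fails if it takes over 51 s, if anything falls off the work surface, if the arm or the gripper's body presses on something with over 40 N, if the wrist force passes 120 N, or if a joint passes its speed limit or range.

### The arm

A 6-joint arm with a two-finger parallel gripper is mounted at the origin on the work surface. World frame = base frame: x ahead of the robot, y to its left, z up, the work surface at z = 0. Lengths are in m, angles in rad, forces in N, time in s.
With the tool pointing down it reaches from about 0.3 to 0.775 m from the base axis. Payload 14.6 kg.
Tool frame: the origin (TCP) lies at the very end of the fingers, on their centre line; the grasp point (between the pads) lies 19 mm behind it; z points along the fingers, y is the line along which they close (so a half turn about z gives the same grasp; the last joint's range is limited). The gripper opens to 94 mm and grips with 3 to 60 N. Pads are 16 mm wide; open, the fingers measure 119 mm over their backs; the gripper's body (75 mm by 177 mm) begins 78 mm behind the grasp point.
Start: joints at [-1.26, 0.3, 1.521, -0, 1.321, -0.067], TCP at [0.203, -0.511, 0.205] pointing down, gripper open.
Joint ranges: [-3.03, 3.03], [-0.79, 2.21], [0.23, 2.52], [-1.04, 4.18], [0, 3.07], [-2.55, 2.55]. Speed limits (rad/s): [2.22, 2.22, 2.57, 3.14, 3.14, 3.14].

### API

Orientations are given as [roll, pitch, yaw] about the fixed x, y, z axes, in that order (R = Rz(yaw) Ry(pitch) Rx(roll)).
In Python, from station import telemetry, cams, hand_in, nets gives the robot as it stands.
- The arm moves only by the tool move_arm, never from a script. Its argument "increments" is a list of rows, each a list of 4 numbers: the shift along the tool's x, y, z in m, then the turn about the tool's z in rad. In form: [[tx, ty, tz, roll], ...]. A call has 1 to 20 rows; each row shifts and turns the commanded pose from where the row before left it, along the tool's axes as they then stand; what a row does not reach is not made up. A row lasts 1/8 s, in which the tool goes at most 62.5 mm and 10.7 degrees, less where a joint would pass 70% of its speed; a pose out of reach is approached as far as the arm can. A call is refused whole if a number of a shift passes 0.0625 or a number of a turn 0.188, either way. A call with a gripper value outside its range is refused whole. "grip" is the opening, from 0 (shut) to 1 (fully open), set as the call begins (left out, the last holds). The fingers move at their own pace and stop on an object; "force" is the grip in N (left out, the last holds). Time passes only in rows, so rows that do not move let the fingers close. It gives the time, the measured TCP pose, the force, the opening and the grip force at its end, in the units of the state.
- telemetry.get_obs(): the state, without advancing time (a new reading comes with each control period).
- cams.camera(name): name is "side" or "top" or "wrist"; returns the picture (400x640x3 uint8, blue, green, red); there is no depth.
- cams.camera_model(name): a dict with "intrinsics" (3x3 intrinsics, pixels), "xyz" and "attitude" of the camera in the world; the wrist camera has in their place "T_tool_cam" (4x4, takes a point from camera to tool coordinates, whose origin is the TCP and whose axes are the flange's). Camera axes: x right, y up, looking along -z (the intrinsics and any distortion apply to the point x, -y, -z); pixel columns grow to the right and rows downward; lengths in m; the calibration is good to about 2 mm. A picture is of the moment at which its call begins: read the wrist's pose just before it. camera_model takes no time and is no camera call.
- hand_in(): hands the job in; it is judged then, once.
Trained networks look in the newest picture that a camera, given by its name, has taken for a name from the list of things; names that differ only in an ending like _2 or _b are one class to them, and where a whole thing is asked for, a point or a joint stands for the part that bears it (a point fixed in the world has none). Each returns a list of dicts, best first, with "conf" (0 to 1); they miss things now and then, are a little off and sometimes report something else, mostly with a low value. They report only what shows in the picture. A call takes as long as a camera call. They do not tell look-alikes from the thing itself.
- nets.search_frame(camera, query): "extent" ([left, top, right, bottom] in pixels, round what is visible of it).
- nets.mark_of(camera, query): "centre" ([column, row] in pixels: a listed point, or the origin of a listed thing).
The state is a dict: "time_s": time; "qpos": joint angles; "joint_vel": joint speeds; "tau": joint torques, N m; "ee_pos": TCP position; "eef_rot": TCP orientation; "force": force on the tool from outside, world axes, zero at the start; "moment": the same for the moment, N m; "grip_width": finger opening in m; "grip_force": force on a finger pad.
Only numpy, scipy, OpenCV 4.12 (cv2) and the standard library are available. Lean on these libraries where they do the work, as an engineer would, in place of code of your own. Each camera call takes 0.05 s, during which the arm holds its last target. There are 200 camera calls.

## Working session

There is one attempt and no reset: what is moved stays moved. The work goes in short steps, Python scripts to look and compute and a tool call to move; the robot and the scene stay as the last step left them, time stands still between calls to the robot, and variables do not carry over. Pictures are saved under pics/ and viewed, at most 10 in all, crops included, and the job is handed in when it is done.

Besides the shell and the picture viewer there is one more tool, called after "Request:" by a JSON object that holds its "fn" and its "kwargs", one argument or row to a line. move_arm: Moves the arm, as the interface text tells. Its arguments: {"type":"object","properties":{"increments":{"type":"array"},"grip":{"type":"number"},"force":{"type":"number"}},"required":["increments"]}

```bash
mkdir -p pics; cat > h.py <<'E'
import numpy as np, cv2
from scipy.spatial.transform import Rotation as R
from station import telemetry, cams, hand_in, nets
def pose():
    o=telemetry.get_obs(); T=np.eye(4); T[:3,3]=o["ee_pos"]
    T[:3,:3]=R.from_euler('xyz',o["eef_rot"]).as_matrix(); return T
def camT(name,T=None):
    m=cams.camera_model(name); K=np.array(m["intrinsics"])
    if "T_tool_cam" in m: return K,(pose() if T is None else T)@np.array(m["T_tool_cam"]),m
    C=np.eye(4); C[:3,3]=m["xyz"]; a=np.array(m["attitude"])
    C[:3,:3]=a if a.shape==(3,3) else R.from_euler('xyz',a).as_matrix()
    return K,C,m
def px2w(name,uv,z,T=None):
    K,C,m=camT(name,T); d=np.linalg.inv(K)@[uv[0],uv[1],1]; d=C[:3,:3]@[d[0],-d[1],-d[2]]
    return C[:3,3]+d*(z-C[2,3])/d[2]
def w2px(name,p,T=None):
    K,C,m=camT(name,T); q=C[:3,:3].T@(np.asarray(p)-C[:3,3]); q=K@[q[0],-q[1],-q[2]]; return q[:2]/q[2]
E
python3 - <<'E'
from h import *
for n in ["top","side","wrist"]:
    m=cams.camera_model(n); print(n,{k:np.round(v,3).tolist() if not isinstance(v,str) else v for k,v in m.items()})
cv2.imwrite("pics/top.png",cams.camera("top"))
H={"diecast_box":0,"vice":0,"knob_grip":.0755,"cam_axis":.042,"nest":.022,"fence_face":.05,"power_brick":0,"multimeter":0,"tape_roll":0,"roller":.036}
for k,z in H.items():
    for d in nets.mark_of("top",k)[:3]: print(k,round(d["conf"],2),np.round(d["centre"]),np.round(px2w("top",d["centre"],z),3))
print(telemetry.get_obs())
E
```

```text
top {'intrinsics': [[456.105, 0.0, 314.01], [0.0, 456.105, 200.019], [0.0, 0.0, 1.0]], 'xyz': [0.439, -0.004, 1.302], 'attitude': [0.05, 0.008, -1.595]}
side {'intrinsics': [[506.865, 0.0, 321.919], [0.0, 506.865, 198.565], [0.0, 0.0, 1.0]], 'xyz': [-0.234, 0.741, 1.149], 'attitude': [0.771, 0.017, -2.358]}
wrist {'intrinsics': [[277.153, 0.0, 317.596], [0.0, 277.153, 197.039], [0.0, 0.0, 1.0]], 'T_tool_cam': [[0.001, 0.967, 0.256, 0.073], [1.0, -0.001, -0.0, 0.001], [0.0, 0.256, -0.967, -0.179], [0.0, 0.0, 0.0, 1.0]]}
diecast_box 0.93 [438. 272.] [ 0.291 -0.341  0.   ]
diecast_box 0.86 [437. 195.] [ 0.51  -0.345  0.   ]
vice 0.77 [304. 197.] [0.513 0.034 0.   ]
knob_grip 0.76 [332. 199.] [ 0.503 -0.043  0.075]
knob_grip 0.19 [281. 192.] [0.523 0.093 0.075]
cam_axis 0.71 [331. 203.] [ 0.494 -0.043  0.042]
nest 0.68 [280. 195.] [0.519 0.101 0.022]
fence_face 0.72 [256. 191.] [0.53  0.165 0.05 ]
fence_face 0.65 [319. 195.] [ 0.514 -0.009  0.05 ]
fence_face 0.32 [302. 196.] [0.514 0.039 0.05 ]
power_brick 0.6 [191. 200.] [0.513 0.357 0.   ]
multimeter 0.79 [192. 138.] [0.693 0.352 0.   ]
tape_roll 0.81 [448. 130.] [ 0.697 -0.384  0.   ]
roller 0.68 [318. 197.] [ 0.512 -0.007  0.036]
roller 0.63 [436. 192.] [ 0.517 -0.333  0.036]
{'time_s': 0.55, 'qpos': array([-1.25959263e+00,  2.99933479e-01,  1.52104509e+00, -3.06607763e-05,
        1.32068792e+00, -6.65904213e-02]), 'joint_vel': array([-0.00204509,  0.0014033 , -0.00039253,  0.00025876, -0.00122717,
        0.00018928]), 'tau': array([-1.84539481e-04, -5.31418383e+01, -3.52786624e+01,  7.08092912e-02,
        2.13375717e-02,  2.14470566e-05]), 'ee_pos': array([ 0.20286561, -0.51119111,  0.20540811]), 'eef_rot': array([-3.14151700e+00,  2.47268170e-05,  3.77801713e-01]), 'force': array([-0.87106757,  0.53485718,  0.46333602]), 'moment': array([ 0.00964595, -0.02708442, -0.05308818]), 'grip_force': 0.0, 'grip_width': 0.09382559294529255}
```

View pics/top.png

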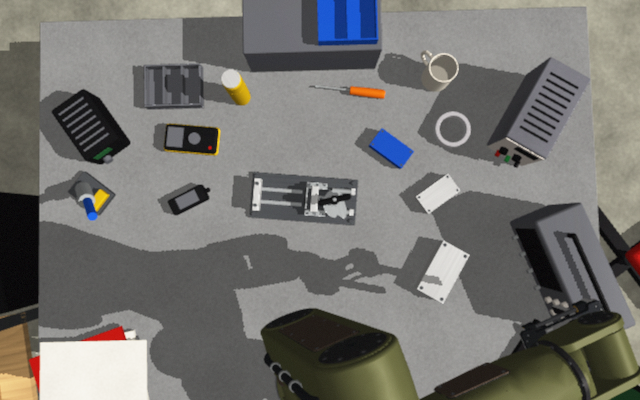

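The small bare-aluminium box is at about pixel (437,194). The larger look-alike is at (442,272) and a blue one at (390,148). The vice spans (250,172)–(357,224), with its cam end to the right. I'll get the yaws from the contours.

```bash
cat > seg.py <<'E'
from h import *
def rect(img,name,roi,lo,z,T=None,hi=256):
    x0,y0,x1,y1=roi; g=cv2.cvtColor(img,cv2.COLOR_BGR2GRAY)[y0:y1,x0:x1]
    m=((g>=lo)&(g<hi)).astype(np.uint8); m=cv2.morphologyEx(m,cv2.MORPH_CLOSE,np.ones((3,3)))
    c=max(cv2.findContours(m,0,1)[0],key=cv2.contourArea).reshape(-1,2)+[x0,y0]
    w=np.array([px2w(name,p,z,T)[:2] for p in c])*1000
    (c,(a,b),t)=cv2.minAreaRect(w.astype(np.float32))
    if a<b: a,b,t=b,a,t+90
    return np.round(c,1),round(a,1),round(b,1),round(t,1)   # centre mm, long, short, yaw of long side deg
E
python3 - <<'E'
from seg import *
im=cv2.imread("pics/top.png")
g=cv2.cvtColor(im,cv2.COLOR_BGR2GRAY); print(g[194,437],g[215,437],g[180,300],g[160,300])
for lo in(185,200,215): print(rect(im,"top",(405,165,470,225),lo,.031))
for lo in(185,200,215): print(rect(im,"top",(405,230,480,315),lo,.04))
for hi in(95,105,115): print(rect(im,"top",(235,160,370,240),60,.012,hi=hi))
E
```

```text
220 87 86 147
(array([ 513.2, -341.1]), 111.8, 59.6, 123.9)
(array([ 513.5, -340.2]), 109.9, 57.6, 123.7)
(array([ 513.5, -339.8]), 105.4, 54.5, 123.9)
(array([ 296.7, -343.9]), 152.1, 81.1, 149.4)
(array([ 296.6, -343.4]), 151.3, 79.2, 149.2)
(array([ 297.1, -343.7]), 147.4, 77.1, 149.2)
(array([512.9,  60.9]), 346.1, 127.9, 84.2)
(array([512.5,  60.1]), 347.9, 128.8, 84.2)
(array([513.3,  59.9]), 348.1, 130.9, 84.2)
```

Request:
{"fn": "move_arm", "kwargs": {
  "increments": [
    [0, 0, 0, -0.178],
    [0, 0, 0, 0],
    [0, 0, 0, 0.178]
  ],
  "grip": 1
}}

```text
time_s: 0.92
ee_pos: [0.2029, -0.5112, 0.2055]
eef_rot: [3.142, 0.0, 0.37]
force: [-0.3, -0.0, -0.3]
grip_width: 0.0937
grip_force: 0.0
```

Request:
{"fn": "move_arm", "kwargs": {
  "increments": [
    [0, 0, 0, -0.178],
    [0, 0, 0, -0.178],
    [0, 0, 0, -0.178],
    [0, 0, 0, -0.178],
    [0, 0, 0, -0.178],
    [0, 0, 0, -0.178],
    [0, 0, 0, -0.178],
    [0, 0, 0, -0.178],
    [0, 0, 0, -0.178],
    [0, 0, 0, -0.178],
    [-0.005, 0.05, 0, 0],
    [-0.005, 0.05, 0, 0],
    [-0.005, 0.05, 0, 0],
    [-0.005, 0.05, 0, 0],
    [-0.005, 0.05, 0, 0],
    [-0.005, 0.05, 0, 0],
    [-0.002, 0.05, 0, 0],
    [0, 0, 0, 0],
    [0, 0, 0, 0]
  ]
}}

```text
time_s: 3.3
ee_pos: [0.5116, -0.3442, 0.2053]
eef_rot: [-3.141, -0.0, 2.155]
force: [-0.4, 0.0, -0.0]
grip_width: 0.0942
grip_force: 0.0
```

```bash
python3 - <<'E'
from seg import *
T=pose(); im=cams.camera("wrist"); cv2.imwrite("pics/w1.png",im)
o=telemetry.get_obs();print(o["ee_pos"],o["eef_rot"],o["qpos"].round(2))
d=nets.mark_of("wrist","diecast_box"); print([(x["conf"],x["centre"],px2w("wrist",x["centre"],0,T).round(4)) for x in d])
u=w2px("wrist",[.513,-.341,.031],T); print(u)
e=nets.search_frame("wrist","diecast_box"); print(e)
b=np.array(e[0]["extent"]).astype(int); roi=(max(b[0]-10,0),max(b[1]-10,0),b[2]+10,b[3]+10)
for lo in(160,185,200): print(rect(im,"wrist",roi,lo,.031,T))
E
```

```text
[ 0.51129702 -0.34458761  0.20544272] [-3.14141125e+00 -7.20420838e-05  2.15512152e+00] [-0.65  0.45  1.32 -0.    1.38 -1.24]
[(0.93, [446.8, 154.8], array([ 0.6413, -0.2198,  0.    ]))]
[320.86078887 180.6905337 ]
[{'extent': [299.0, 137.8, 347.0, 223.2], 'conf': 0.9}, {'extent': [96.3, 0.0, 236.1, 155.7], 'conf': 0.8}, {'extent': [404.4, 120.0, 508.7, 188.9], 'conf': 0.8}]
(array([ 516. , -341.2]), 139.0, 91.5, 123.6)
(array([ 521.8, -343.9]), 128.1, 84.4, 123.5)
(array([ 512.3, -341.4]), 111.5, 60.7, 124.0)
```

View pics/w1.png

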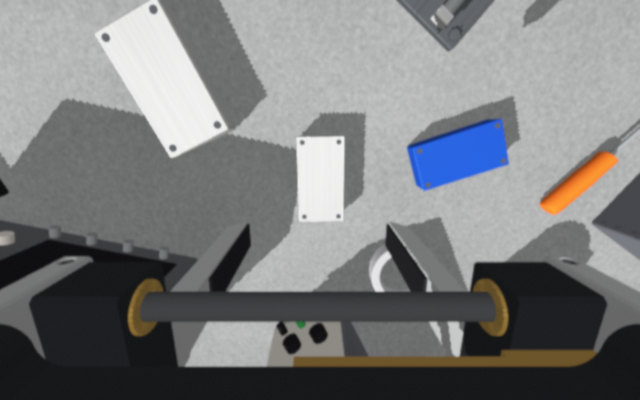

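The wrist view shows the box centred at (321,180), square to the fingers. Position is (512.5,-341.3) mm and yaw 124°. Next I descend and grip.

Request:
{"fn": "move_arm", "kwargs": {
  "increments": [
    [0.002, 0.003, 0.04, -0.009],
    [0, 0, 0.04, 0],
    [0, 0, 0.04, 0],
    [0, 0, 0.04, 0],
    [0, 0, 0.024, 0],
    [0, 0, 0.0145, 0],
    [0, 0, 0, 0],
    [0, 0, 0, 0]
  ]
}}

```text
time_s: 4.45
ee_pos: [0.5138, -0.3412, 0.0082]
eef_rot: [3.141, 0.002, 2.166]
force: [-0.8, 0.3, -0.1]
grip_width: 0.0941
grip_force: 0.0
```

Request:
{"fn": "move_arm", "kwargs": {
  "increments": [
    [0, 0, 0, 0],
    [0, 0, 0, 0],
    [0, 0, 0, 0],
    [0, 0, 0, 0],
    [0, 0, 0, 0],
    [0, 0, 0, 0]
  ],
  "grip": 0.5,
  "force": 30
}}

```text
time_s: 5.2
ee_pos: [0.5135, -0.3407, 0.0071]
eef_rot: [3.142, 0.0, 2.167]
force: [0.5, 1.1, 2.4]
grip_width: 0.0598
grip_force: 30.0
```

Request:
{"fn": "move_arm", "kwargs": {
  "increments": [
    [0, 0, -0.02, 0],
    [0, 0, -0.04, 0],
    [0, 0, -0.045, 0],
    [0, 0, -0.045, 0],
    [0, 0, -0.05, 0.0],
    [0, 0, 0, 0.174],
    [0, 0, 0, 0.174],
    [0, 0, 0, 0.174],
    [0, 0, 0, 0.175],
    [0.048, -0.0076, 0, 0],
    [0.048, -0.0076, 0, 0],
    [0.048, -0.0076, 0, 0],
    [0.048, -0.0076, 0, 0],
    [0.046, -0.0076, 0, 0],
    [0, 0, 0, 0],
    [0, 0, 0, 0],
    [0, 0, 0, 0]
  ]
}}

```text
time_s: 7.32
ee_pos: [0.4996, -0.101, 0.2072]
eef_rot: [3.141, 0.0, 1.469]
force: [-0.2, -0.5, -3.2]
grip_width: 0.0595
grip_force: 30.0
```

```bash
python3 - <<'E'
from h import *
T=pose(); im=cams.camera("wrist"); cv2.imwrite("pics/w2.png",im)
print(T.round(4).tolist(), telemetry.get_obs()["grip_width"])
H={"vice":0,"knob_grip":.0755,"cam_axis":.042,"nest":.022,"fence_face":.05,"roller":.036,"diecast_box":.2}
for k,z in H.items():
    for d in nets.mark_of("wrist",k)[:2]: print(k,round(d["conf"],2),np.round(d["centre"]),np.round(px2w("wrist",d["centre"],z,T),4))
E
```

```text
[[0.102, 0.9948, 0.0001, 0.4996], [0.9948, -0.102, -0.0002, -0.101], [-0.0002, 0.0002, -1.0, 0.2072], [0.0, 0.0, 0.0, 1.0]] 0.05989463863315336
vice 0.84 [313.  76.] [0.5072 0.0312 0.    ]
vice 0.72 [315. 141.] [ 0.5009 -0.0514  0.    ]
knob_grip 0.95 [314. 144.] [ 0.5006 -0.0497  0.0755]
cam_axis 0.98 [314. 139.] [ 0.4997 -0.0463  0.042 ]
nest 0.98 [318.   8.] [0.5204 0.1    0.022 ]
roller 0.67 [312. 111.] [ 0.5008 -0.013   0.036 ]
diecast_box 0.86 [320. 231.] [ 0.5011 -0.1031  0.2   ]
diecast_box 0.65 [416. 242.] [ 0.5695 -0.1185  0.2   ]
```

View pics/w2.png

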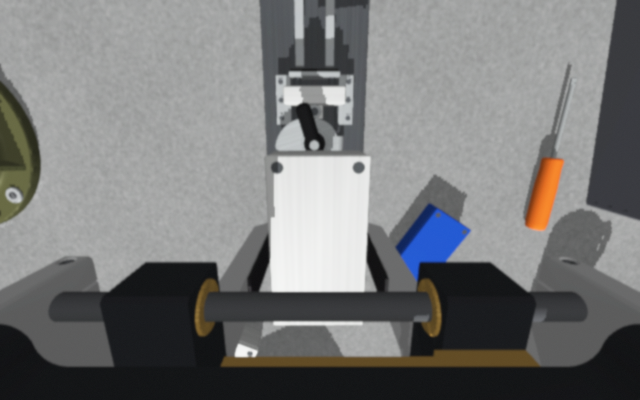

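The box is held squarely, with the vice ahead: plate edges near columns 262 and 368, knob at (314,143). I'll fit the plate edges for the vice yaw.

```bash
python3 - <<'E'
from h import *
T=pose(); im=cv2.imread("pics/w2.png"); g=cv2.GaussianBlur(cv2.cvtColor(im,cv2.COLOR_BGR2GRAY),(3,3),0).astype(float)
for nm,a,b,s in(("L",250,274,-1),("R",358,382,1)):
    P=[]
    for r in range(3,140,2):
        d=np.diff(g[r,a:b])*s; j=d.argmax()
        if d[j]>12: P.append(px2w("wrist",(a+j+.5,r),.012,T)[:2])
    P=np.array(P)
    for _ in range(4):
        k=np.polyfit(P[:,1],P[:,0],1); e=abs(np.polyval(k,P[:,1])-P[:,0]); P=P[e<=max(.002,1.5*np.median(e))]
    k=np.polyfit(P[:,1],P[:,0],1)
    print(nm,len(P),"dir deg",90-np.degrees(np.arctan(k[0])),"x at y=-.047,.1:",np.polyval(k,-.047),np.polyval(k,.1),e.max())
E
```

```text
L 69 dir deg 84.23884299024601 x at y=-.047,.1: 0.4351173060133251 0.4499483432852094 0.0008901544716072296
R 69 dir deg 84.28648090600582 x at y=-.047,.1: 0.5655044764931667 0.5802120585346937 0.0008372082733953956
```

Request:
{"fn": "move_arm", "kwargs": {
  "increments": [
    [0.044, -0.002, 0, 0],
    [0.044, -0.002, 0, 0],
    [0.044, -0.001, 0, 0],
    [0, 0, 0, 0],
    [0, 0, 0, 0]
  ]
}}

```text
time_s: 8.35
ee_pos: [0.5079, 0.0314, 0.2069]
eef_rot: [-3.141, 0.0, 1.47]
force: [-0.0, 0.8, -3.1]
grip_width: 0.0599
grip_force: 30.0
```

```bash
python3 - <<'E'
from h import *
T=pose(); im=cams.camera("wrist"); cv2.imwrite("pics/w3.png",im)
print(T.round(4).tolist())
H={"nest":.022,"fence_face":.05,"diecast_box":.2}
for k,z in H.items():
    for d in nets.mark_of("wrist",k)[:2]: print(k,round(d["conf"],2),np.round(d["centre"]),np.round(px2w("wrist",d["centre"],z,T),4))
g=cv2.cvtColor(im,cv2.COLOR_BGR2GRAY)
for c in (285,300,318,335): print(c,g[:150:2,c].tolist())
E
```

```text
[[0.1006, 0.9949, -0.0002, 0.5079], [0.9949, -0.1006, -0.0002, 0.0314], [-0.0002, -0.0002, -1.0, 0.2069], [0.0, 0.0, 0.0, 1.0]]
nest 0.61 [320. 129.] [0.5177 0.0967 0.022 ]
fence_face 0.57 [319.  73.] [0.5217 0.1586 0.05  ]
diecast_box 0.95 [315. 230.] [0.5055 0.0308 0.2   ]
285 [162, 162, 160, 156, 154, 160, 162, 161, 160, 156, 155, 157, 160, 163, 161, 166, 162, 156, 155, 150, 149, 149, 144, 109, 98, 98, 99, 99, 79, 84, 192, 229, 228, 226, 228, 230, 230, 234, 231, 207, 184, 111, 91, 91, 90, 90, 90, 91, 90, 90, 90, 90, 91, 90, 90, 90, 88, 89, 88, 89, 89, 90, 89, 88, 89, 88, 87, 89, 88, 87, 88, 89, 88, 89, 90]
300 [157, 162, 164, 154, 110, 98, 100, 102, 102, 98, 97, 96, 98, 97, 99, 99, 97, 98, 99, 99, 100, 99, 96, 97, 99, 97, 97, 97, 82, 84, 190, 229, 228, 227, 228, 231, 229, 233, 230, 207, 195, 166, 158, 154, 148, 148, 147, 147, 147, 147, 146, 146, 141, 135, 134, 134, 134, 135, 134, 133, 132, 128, 124, 124, 124, 123, 123, 122, 122, 123, 119, 114, 113, 107, 101]
318 [161, 164, 164, 164, 137, 97, 94, 97, 100, 99, 100, 98, 100, 103, 101, 99, 101, 101, 100, 99, 102, 102, 99, 96, 97, 97, 97, 99, 84, 84, 190, 229, 229, 227, 228, 230, 229, 231, 229, 207, 184, 114, 94, 93, 93, 94, 94, 93, 93, 93, 92, 92, 92, 92, 92, 93, 91, 92, 92, 91, 90, 91, 91, 91, 91, 85, 61, 55, 54, 54, 55, 54, 55, 55, 55]
335 [161, 161, 160, 136, 98, 97, 98, 98, 98, 98, 97, 100, 101, 100, 99, 98, 96, 98, 97, 99, 100, 100, 100, 103, 103, 101, 101, 99, 84, 84, 189, 229, 230, 228, 229, 230, 229, 230, 228, 207, 201, 196, 195, 195, 194, 192, 193, 193, 193, 192, 190, 191, 190, 189, 188, 188, 188, 186, 187, 187, 187, 187, 186, 185, 185, 184, 184, 183, 182, 178, 177, 176, 175, 176, 175]
```

View pics/w3.png

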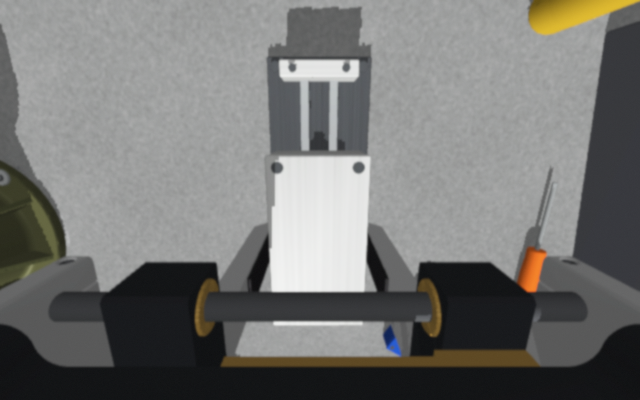

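The fence shows at rows 60–77 and its face at rows 78–81, with the plate end at about row 56.

```bash
python3 - <<'E'
from h import *
T=pose(); a=T[:3,0]
O=np.array([.50503,0,0])
for n,r,z,v in(("top edge",77.5,.05,121),("face foot",82,.012,121),("plate end",55.7,.012,150)):
    p=px2w("wrist",(319,r),z,T); s=(p-O)@a*1000; print(n,p.round(4),"origin s",round(s-v,1))
# box front edge in tool frame; lid at z = tcp+.024
for uv in((272,155),(370,155)):
    p=px2w("wrist",uv,T[2,3]+.024,T); print("box front corner tool xy",((p-T[:3,3])@T[:3,:2]).round(4))
E
```

```text
top edge [0.5216 0.1533 0.05  ] origin s 33.2
face foot [0.5218 0.1537 0.012 ] origin s 33.7
plate end [0.5248 0.1838 0.012 ] origin s 34.8
box front corner tool xy [ 0.0559 -0.0257]
box front corner tool xy [0.056  0.0289]
```

Request:
{"fn": "move_arm", "kwargs": {
  "increments": [
    [0.031, 0, 0, 0],
    [0.0305, 0, 0, 0],
    [0, 0, 0, 0],
    [0, 0, 0.04, 0],
    [0, 0, 0.04, 0],
    [0, 0, 0.03, 0],
    [0, 0, 0, 0],
    [0, 0, 0, 0]
  ]
}}

```text
time_s: 9.55
ee_pos: [0.5148, 0.0925, 0.0983]
eef_rot: [3.14, -0.0, 1.469]
force: [1.0, 0.1, -1.5]
grip_width: 0.0596
grip_force: 30.0
```

```bash
python3 - <<'E'
from h import *
T=pose(); im=cams.camera("wrist"); s=cams.camera("side")
c=w2px("side",[.513,.06,.05]).astype(int); print(c,T[:3,3])
x0=max(c[0]-100,0);y0=max(c[1]-75,0)
cr=cv2.resize(s[y0:y0+150,x0:x0+200],None,fx=2.6,fy=2.6)
cv2.imwrite("pics/w4.png",np.vstack([im[20:220,60:580],cr]))
E
```

```text
[311 212] [0.51484473 0.09251432 0.09833375]
```

View pics/w4.png

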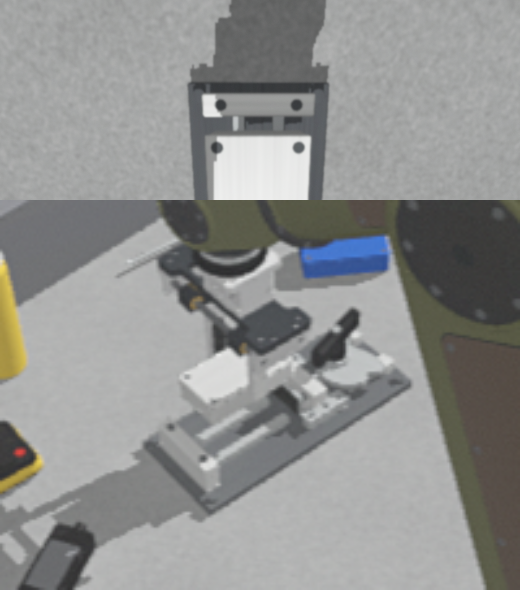

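The box is above the opening, aligned laterally (fence screws at column 259, box screws at 257.5) and short of the fence. I'll lower it and slow down near the rests.

Request:
{"fn": "move_arm", "kwargs": {
  "increments": [
    [0, 0, 0.03, 0],
    [0, 0, 0.02, 0],
    [0, 0, 0.01, 0],
    [0, 0, 0.004, 0],
    [0, 0, 0.002, 0],
    [0, 0, 0.001, 0],
    [0, 0, 0.001, 0],
    [0, 0, 0.001, 0],
    [0, 0, 0, 0],
    [0, 0, 0, 0]
  ]
}}

```text
time_s: 10.9
ee_pos: [0.5143, 0.093, 0.029]
eef_rot: [3.141, -0.0, 1.47]
force: [-6.0, -1.8, 10.3]
grip_width: 0.0597
grip_force: 30.0
```

Contact force shows the box is on the rests, at the expected height. I release, rise, and turn/shift toward the knob, then look.

Request:
{"fn": "move_arm", "kwargs": {
  "increments": [
    [0, 0, 0, 0],
    [0, 0, 0, 0],
    [0, 0, 0, 0],
    [0, 0, 0, 0],
    [0, 0, -0.02, 0],
    [0, 0, -0.04, 0],
    [0, 0, -0.05, 0],
    [0, 0, -0.06, 0],
    [-0.05, 0, 0, 0],
    [-0.05, 0, 0, 0],
    [-0.05, 0, 0, 0],
    [0, 0, 0, 0],
    [0, 0, 0, 0]
  ],
  "grip": 1
}}

```text
time_s: 12.52
ee_pos: [0.499, -0.0559, 0.1979]
eef_rot: [-3.142, -0.0, 1.469]
force: [0.1, 0.2, 1.1]
grip_width: 0.094
grip_force: 0.0
```

```bash
python3 - <<'E'
from seg import *
T=pose(); im=cams.camera("wrist"); cv2.imwrite("pics/w5.png",im); print(T.round(4).tolist())
H={"knob_grip":.0755,"cam_axis":.042,"roller":.036,"diecast_box":.022}
for k,z in H.items():
    for d in nets.mark_of("wrist",k)[:2]: print(k,round(d["conf"],2),np.round(d["centre"]),np.round(px2w("wrist",d["centre"],z,T),4))
O=np.array([.50503,0,0]); ex=T[:3,1]; ey=T[:3,0]
for v in ([0,-85,75.5],[0,65,53],[0,121,50]): print(v,w2px("wrist",O+ey*(.034+v[1]/1e3)+ex*v[0]/1e3+np.array([0,0,v[2]/1e3]),T).round())
E
```

```text
[[0.1012, 0.9949, 0.0, 0.499], [0.9949, -0.1012, 0.0002, -0.0559], [0.0002, -0.0, -1.0, 0.1979], [0.0, 0.0, 0.0, 1.0]]
knob_grip 0.72 [321. 184.] [ 0.5037 -0.0482  0.0755]
cam_axis 0.84 [317. 179.] [ 0.4983 -0.0482  0.042 ]
roller 0.56 [321. 149.] [ 0.5071 -0.0132  0.036 ]
diecast_box 0.9 [317.  57.] [0.5129 0.0914 0.022 ]
diecast_box 0.56 [214. 360.] [ 0.3081 -0.3251  0.022 ]
[0, -85, 75.5] [318. 186.]
[0, 65, 53] [318.  43.]
[0, 121, 50] [318. -17.]
```

View pics/w5.png

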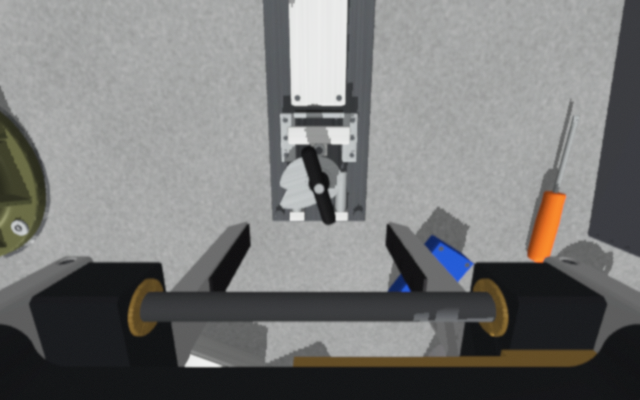

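The box sits straight on the rests. The knob bar runs from (308,151) to (330,221), centre (319,186), which agrees with the vice model.

```bash
python3 - <<'E'
from h import *
T=pose(); im=cv2.imread("pics/w5.png"); g=im[140:235,295:345].max(2)
m=(g<38).astype(np.uint8); n,l,s,c=cv2.connectedComponentsWithStats(m); i=1+s[1:,4].argmax(); print(s[i],c[i]+[295,140])
ys,xs=np.where(l==i)
P=np.array([px2w("wrist",(x+295,y+140),.089,T)[:2] for x,y in zip(xs,ys)]).astype(np.float32)
vx,vy,_,_=cv2.fitLine(P,cv2.DIST_HUBER,0,.001,.001).ravel(); print(np.degrees(np.arctan2(vy,vx))%180, cv2.minAreaRect(P*1000))
for uv in((308,151),(330,221)): print(px2w("wrist",uv,.089,T))
k=np.array([.50503,0,0])+T[:3,0]*-.051; print("knob model",k,"in tool",((k-T[:3,3])@T[:3,:2]).round(4))
E
```

```text
[  6   6  33  77 909] [318.27062706 182.84928493]
101.45264 ((501.6979064941406, -46.21795654296875), (19.39005470275879, 85.92460632324219), 9.796876907348633)
[ 0.49337325 -0.00901795  0.089     ]
[ 0.50925107 -0.08736676  0.089     ]
knob model [ 4.99952651e-01 -5.07466305e-02 -3.79392508e-06] in tool [0.0047 0.0004]
```

Request:
{"fn": "move_arm", "kwargs": {
  "increments": [
    [0.0065, 0.0005, 0, 0],
    [0, 0, 0, -0.151],
    [0, 0, 0, -0.151],
    [0, 0, 0, 0],
    [0, 0, 0.04, 0],
    [0, 0, 0.04, 0],
    [0, 0, 0.03, 0],
    [0, 0, 0.015, 0],
    [0, 0, 0.007, 0],
    [0, 0, 0, 0],
    [0, 0, 0, 0]
  ],
  "grip": 0.6
}}

```text
time_s: 14.15
ee_pos: [0.5007, -0.0499, 0.0669]
eef_rot: [3.14, 0.001, 1.771]
force: [1.4, 1.0, 0.0]
grip_width: 0.0567
grip_force: 0.0
```

Request:
{"fn": "move_arm", "kwargs": {
  "increments": [
    [0, 0, 0, 0],
    [0, 0, 0, 0],
    [0, 0, 0, 0],
    [0, 0, 0, 0],
    [0, 0, 0, 0],
    [0, 0, 0, 0]
  ],
  "grip": 0,
  "force": 25
}}

```text
time_s: 14.9
ee_pos: [0.5011, -0.0497, 0.066]
eef_rot: [3.139, 0.0, 1.772]
force: [7.2, 2.2, -4.9]
grip_width: 0.0158
grip_force: 25.0
```

Request:
{"fn": "move_arm", "kwargs": {
  "increments": [
    [0, 0.001, 0, 0.08],
    [0, 0, 0, 0.15],
    [0, 0, 0, 0.15],
    [0, 0, 0, 0.15],
    [0, 0, 0, 0.15],
    [0, 0, 0, 0.15],
    [0, 0, 0, 0],
    [0, 0, 0, 0]
  ]
}}

```text
time_s: 15.9
ee_pos: [0.5002, -0.0495, 0.066]
eef_rot: [-3.139, 0.001, 0.942]
force: [-8.5, 1.5, 6.6]
grip_width: 0.0156
grip_force: 25.0
```

Request:
{"fn": "move_arm", "kwargs": {
  "increments": [
    [-0.0005, -0.0006, 0, 0.15],
    [0, 0, 0, 0.15],
    [0, 0, 0, 0.15],
    [0, 0, 0, 0.15],
    [0, 0, 0, 0.15],
    [0, 0, 0, 0.15],
    [0, 0, 0, 0.15],
    [0, 0, 0, 0],
    [0, 0, 0, 0],
    [0, 0, 0, 0]
  ]
}}

```text
time_s: 17.15
ee_pos: [0.4999, -0.0484, 0.066]
eef_rot: [-3.14, 0.001, -0.108]
force: [-4.1, 9.8, 5.3]
grip_width: 0.0158
grip_force: 24.9
```

Request:
{"fn": "move_arm", "kwargs": {
  "increments": [
    [0, 0, 0, 0.03],
    [0, 0, 0, 0],
    [0, 0, 0, 0]
  ]
}}

```text
time_s: 17.52
ee_pos: [0.4998, -0.0484, 0.066]
eef_rot: [-3.14, 0.002, -0.138]
force: [-4.4, 9.9, 6.4]
grip_width: 0.0159
grip_force: 25.1
```

Request:
{"fn": "move_arm", "kwargs": {
  "increments": [
    [0, 0, 0, 0],
    [0, 0, 0, 0],
    [0, 0, 0, 0],
    [0, 0, -0.02, 0],
    [0, 0, -0.04, 0],
    [0, 0, -0.05, 0],
    [0, 0, -0.05, 0],
    [0, 0, 0, -0.17],
    [0, 0, 0, -0.17],
    [0, 0, 0, -0.17],
    [0, 0, 0, -0.17],
    [0, 0, 0, -0.17],
    [0, 0, 0, -0.17],
    [0, 0, 0, -0.17],
    [0, 0, 0, -0.17],
    [0, 0, 0, -0.17],
    [-0.03, 0, 0, -0.05],
    [0, 0, 0, 0],
    [0, 0, 0, 0]
  ],
  "grip": 0.7
}}

```text
time_s: 19.9
ee_pos: [0.4951, -0.079, 0.2259]
eef_rot: [-3.142, -0.0, 1.44]
force: [0.5, 0.2, 0.6]
grip_width: 0.0657
grip_force: 0.0
```

```bash
python3 - <<'E'
from h import *
T=pose(); im=cams.camera("wrist"); print(T.round(3).tolist())
x=cv2.resize(im[0:260,220:420],None,fx=2.2,fy=2.2,interpolation=cv2.INTER_CUBIC); cv2.imwrite("pics/w6.png",x)
for k,z in {"knob_grip":.0755,"roller":.036,"diecast_box":.022,"pad":.0}.items():
    for d in nets.mark_of("wrist",k)[:1]:
        p=px2w("wrist",d["centre"],z,T); q=p-[.50503,0,0]; print(k,round(d["conf"],2),np.round(d["centre"]),p.round(4),"vice y",round(1e3*(q@[.1005,.995,0]-.034),1))
E
```

```text
[[0.13, 0.992, -0.0, 0.495], [0.992, -0.13, 0.0, -0.079], [0.0, -0.0, -1.0, 0.226], [0.0, 0.0, 0.0, 1.0]]
knob_grip 0.83 [321. 163.] [ 0.5021 -0.0517  0.0755] vice y -85.7
diecast_box 0.86 [417. 247.] [ 0.6288 -0.2034  0.022 ] vice y -223.9
pad 0.83 [317.  86.] [0.5101 0.043  0.    ] vice y 9.3
```

View pics/w6.png

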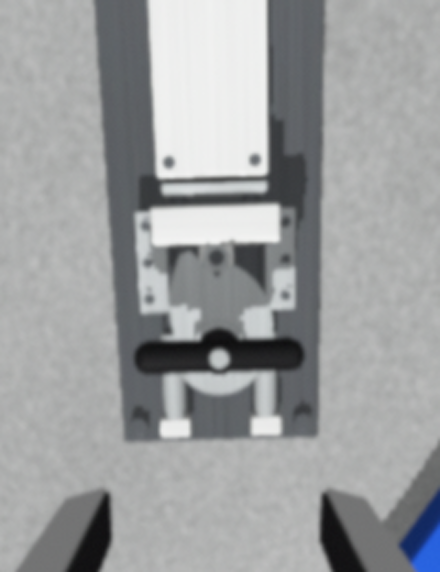

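The bar lies across the vice, the roller sits in the notch beside the horn, and the pad is against the box. I'll check the fence end and that the box is level.

Request:
{"fn": "move_arm", "kwargs": {
  "increments": [
    [0.04, 0, -0.01, 0],
    [0.04, 0, 0, 0],
    [0.04, 0, 0, 0],
    [0, 0, 0, 0],
    [0, 0, 0, 0]
  ]
}}

```text
time_s: 20.78
ee_pos: [0.5104, 0.0396, 0.2359]
eef_rot: [-3.142, 0.0, 1.442]
force: [-0.3, 0.0, -0.7]
grip_width: 0.0662
grip_force: 0.0
```

```bash
python3 - <<'E'
from seg import *
T=pose(); im=cams.camera("wrist"); s=cams.camera("side"); c=w2px("side",[.513,.06,.05]).astype(int)
cr=cv2.resize(s[c[1]-75:c[1]+75,c[0]-100:c[0]+100],None,fx=2,fy=2)
cv2.imwrite("pics/w7.png",np.hstack([cv2.resize(im[0:200,220:420],(300,300)),cr]))
g=cv2.cvtColor(im,cv2.COLOR_BGR2GRAY); i=im[60:260,250:390].max(2)
n,l,st,ce=cv2.connectedComponentsWithStats((i<38).astype(np.uint8))
for k in range(1,n):
    if st[k,4]>300:
        ys,xs=np.where(l==k); P=np.array([px2w("wrist",(x+250,y+60),.089,T)[:2] for x,y in zip(xs,ys)]).astype(np.float32)
        v=cv2.fitLine(P,4,0,.001,.001).ravel(); print(st[k],"yaw",np.degrees(np.arctan2(v[1],v[0])),P.mean(0))
print(telemetry.get_obs()["force"].round(1))
E
```

```text
[ 36 175  67  20 738] yaw -6.603947 [ 0.5020213  -0.03964268]
[ 0.1 -0.3 -0.6]
```

View pics/w7.png

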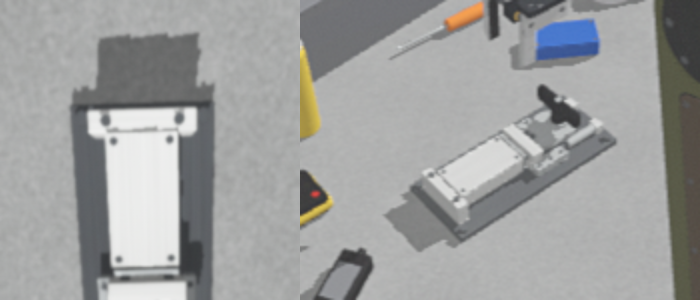

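The box is flat, square and pressed against the fence, and the knob bar is at yaw -6.6° (θ ≈ 2.16, in the notch). Nothing is touching the robot, so I'll hand in.

```bash
python3 -c "
from station import hand_in
print(hand_in())"
```

```text
the job is handed in; nothing more can be done
None
```

The diecast box is clamped lid up against the fence, the cam knob is locked in its notch, the gripper has let go, and the job was handed in at about 21 s; the hand-in gave no verdict.

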